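# Set the aperture ring of an upright lens to its red mark

## Task

Two lenses stand front up on the bench. On the one with the blue rim, turn the black ribbed aperture ring until its white pointer line clicks in at the red mark, then let go of it. Leave the ring of the lens with the yellow rim as it is.

Things in the scene. Friction and masses are not known exactly. Their poses are not given: they have to be found in the camera images.
- blue_lens: Blue-rimmed lens, fixed to the bench, 74 mm tall, front up. Origin: centre of its underside, on the upright axis. Flange 100 mm wide to z 10 (bolt heads 13); fixed barrel 54 mm wide with blue band to z 20, then 48; turning ribbed black ring 65 mm wide, z 36 to 62, grip at z 49; fixed black shoulder with marks 49 mm wide to z 66; blue rim 34 mm wide to z 74. Yaw varies.
- blue_ring (a joint): Its ring's angle about the upright axis, rad, growing counter-clockwise seen from above, 0 to 1.57 between end stops. Clicks at 0, 0.52, 1.05 (red mark), 1.57; about 0.1 N m turns it over a click; let go, it springs to the nearest click. Starts at click 0 or 0.52. The white pointer line (5 mm wide, on its top and side) points along the lens's -x at 0.
- blue_lens_mark (a point): The red mark on the fixed shoulder of the blue-rimmed lens: a bar 7 mm long, 6 mm wide; this point is its middle, 21 mm from the lens axis, 66 mm above the bench. A second red bar lies in the same direction on the flange. White dots mark the other clicks: 30 and 60 degrees clockwise of it and 30 degrees counter-clockwise, seen from above.
- yellow_ring (a joint): Ring angle of the other lens, which is the same but for a yellow rim and band; same meaning. It stands at its first click, near 0, and shall stay there.

How it is judged (in metres and radians):
At the end, for the whole second after the job is handed in: The blue-rimmed lens's aperture ring rests with its pointer within 10 degrees of the red mark (ring value 0.87 to 1.22), and the yellow-rimmed lens's ring is still at its first stop (value under 0.175) (value of joint blue_ring between 0.872 and 1.222 rad and velocity of joint blue_ring between -0.05 and 0.05 rad/s and value of joint yellow_ring below 0.175 rad); the robot touches nothing.
It fails at once if the aperture ring of the yellow-rimmed lens is turned off its stop by more than 10 degrees (value of joint yellow_ring above 0.175 rad).
It also fails if it takes over 27 s, if anything falls off the work surface, if the arm or the gripper's body presses on something with over 40 N, if the wrist force passes 120 N, or if a joint passes its speed limit or range.

## Robot

A 6-joint arm with a two-finger parallel gripper is mounted at the origin on a cart in front of the work surface, level with it; the furniture and walls round the work are solid. World frame = base frame: x ahead of the robot, y to its left, z up, the work surface at z = 0. Lengths are in mm, angles in rad, forces in N, time in s.
With the tool pointing down it reaches from about 350 to 875 mm from the base axis. Payload 4.2 kg.
Tool frame: the origin (TCP) lies at the very end of the fingers, on their centre line; the grasp point (between the pads) lies arm.grip_point_offset behind it (arm.grip_point_offset is the distance from the TCP to the grasp point, in mm); z points along the fingers, y is the line along which they close (so a half turn about z gives the same grasp; the last joint's range is limited). The gripper opens to 85 mm and grips with 20 to 120 N. Pads are 22 mm wide; open, the fingers measure 114 mm over their backs; the gripper's body (76 mm by 85 mm) begins 54 mm behind the grasp point. The pads swing forward as they close: fully open they stand 13 mm farther back than shut.
Start: joints at [1.484, 0.385, 0.008, 0, -1.194, -0.259], TCP at [211.811, 587.993, 231.312] pointing down, gripper open.
Joint ranges: [-3.14, 3.14], [-1.21, 2.06], [-1.07, 1.41], [-3.16, 2.05], [-2.99, -0.16], [-3.1, 3.1]. Speed limits (rad/s): [2.79, 2.79, 3.14, 3.14, 3.14, 3.14].

## Interface

Orientations are given as a unit quaternion [x, y, z, w].
In Python, from bench import arm, cams, ticket gives the robot as it stands.
- The arm moves only by the tool servo_tool, never from a script. Its argument "commands" is a list that holds one entry, the list of rows, each a list of 7 numbers: the closure in counts, from 0 (fully open) to 255 (shut), then the shift along the tool's x, y, z in m, then the turn, a rotation vector about the tool's x, y, z in degrees. In form: [[[grip, x, y, z, ax, ay, az], ...]]. A call has 1 to 10 rows; each row shifts and turns the commanded pose from where the row before left it, along the tool's axes as they then stand; what a row does not reach is not made up. A row lasts 1/12 s, in which the tool goes at most 41.7 mm and 7.16 degrees, less where a joint would pass 70% of its speed; a pose out of reach is approached as far as the arm can. A call with a gripper value outside its range is refused whole. The fingers move at their own pace and stop on an object; the grip force is fixed at half the most. Time passes only in rows, so rows that do not move let the fingers close. It gives the time, the measured TCP pose, the force, the opening and the grip force at its end, in the units of the state.
- arm.read_state(): the state, without advancing time (a new reading comes with each control period).
- cams.get_image(name): name is "scene" or "top"; returns a dict with "frame" (384x512x3 uint8, blue, green, red), "K" (3x3 intrinsics, pixels), "T" (4x4, takes a point from camera to world coordinates). Camera axes: x right, y up, looking along -z (the intrinsics and any distortion apply to the point x, -y, -z); pixel columns grow to the right and rows downward; lengths in mm; the calibration is good to about 2 mm. A picture is of the moment at which its call begins. There is no depth.
- ticket.job_done(): hands the job in; it is judged then, once.
The state is a dict: "clock": time; "joints": joint angles; "joint_vel": joint speeds; "joint_efforts": joint torques, N m; "position": TCP position; "ee_rot": TCP orientation; "contact_force": force on the tool from outside, world axes, zero at the start; "wrist_torque": the same for the moment, N m; "gripper_width": finger opening in mm; "grasp_force": force on a finger pad.
Only numpy, scipy, OpenCV 4.12 (cv2) and the standard library are available. Lean on these libraries where they do the work, as an engineer would, in place of code of your own. Each camera call takes 0.05 s, during which the arm holds its last target. There are 200 camera calls.

## Working session

There is one attempt and no reset: what is moved stays moved. The work goes in short steps, Python scripts to look and compute and a tool call to move; the robot and the scene stay as the last step left them, time stands still between calls to the robot, and variables do not carry over. Pictures are saved under pics/ and viewed, at most 10 in all, crops included, and the job is handed in when it is done.

Besides the shell and the picture viewer there is one more tool, called after "Call:" as name(argument=value, ...) on one line, values as JSON. servo_tool: Moves the arm, as the interface text tells. Its arguments: {"type":"object","properties":{"commands":{"type":"array","items":{"type":"array","items":{"type":"array","items":{"type":"number"}}}}},"required":["commands"]}

```bash
mkdir -p pics; ls; python3 - <<'E'
from bench import arm,cams,ticket
import cv2,numpy as np
for n in("scene","top"):
    i=cams.get_image(n);cv2.imwrite(f"pics/{n}0.png",i["frame"]);print(n,i["K"],i["T"])
    np.savez(f"{n}.npz",K=i["K"],T=i["T"],F=i["frame"])
    print(i.keys())
s=arm.read_state();print(s,arm.grip_point_offset)
E
```

```text
pics
scene [[497.51810942   0.         252.41354201]
 [  0.         497.51810942 188.45534925]
 [  0.           0.           1.        ]] [[ 8.16659651e-01  3.41435786e-01 -4.65283374e-01  2.72351757e+01]
 [-5.76939554e-01  5.03137828e-01 -6.43422938e-01 -5.20976897e+02]
 [ 1.44140497e-02  7.93897934e-01  6.07880173e-01  6.90622843e+02]
 [ 0.00000000e+00  0.00000000e+00  0.00000000e+00  1.00000000e+00]]
dict_keys(['frame', 'K', 'T'])
top [[421.46576544   0.         254.72636896]
 [  0.         421.46576544 194.5349119 ]
 [  0.           0.           1.        ]] [[ 2.15881703e-02  9.93075055e-01 -1.15481108e-01  4.14769577e+02]
 [-9.99288076e-01  1.78587329e-02 -3.32326131e-02  1.10653795e+02]
 [-3.09401328e-02  1.16116325e-01  9.92753598e-01  9.36065527e+02]
 [ 0.00000000e+00  0.00000000e+00  0.00000000e+00  1.00000000e+00]]
dict_keys(['frame', 'K', 'T'])
{'clock': 0.1, 'joints': array([ 1.48362451e+00,  3.85484636e-01,  6.72863235e-03, -3.91591615e-04,
       -1.19398512e+00, -2.58571160e-01]), 'joint_vel': array([-1.05664275e-04, -2.68858569e-03,  3.63245986e-03,  1.11073351e-03,
       -3.74090645e-04, -7.78273095e-05]), 'joint_efforts': array([-3.75528344e-06, -3.93322349e+01,  1.88927221e+01,  4.19783235e+00,
       -2.61026958e-03,  5.95421952e-06]), 'position': array([211.64510807, 587.51473093, 230.32115105]), 'ee_rot': array([ 9.85081991e-01, -1.72082804e-01, -9.80892202e-05,  9.84404629e-04]), 'contact_force': array([ 0.00358059, -0.66658491, -1.09594146]), 'wrist_torque': array([-0.08346357,  0.0222604 , -0.03572264]), 'grasp_force': 0.0, 'gripper_width': 85.28771260403626} 18.700000000000003
```

View pics/scene0.png

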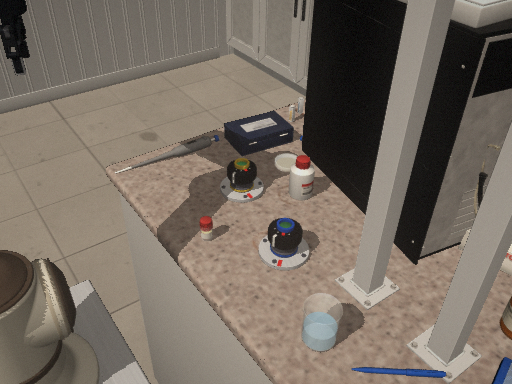

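View pics/top0.png

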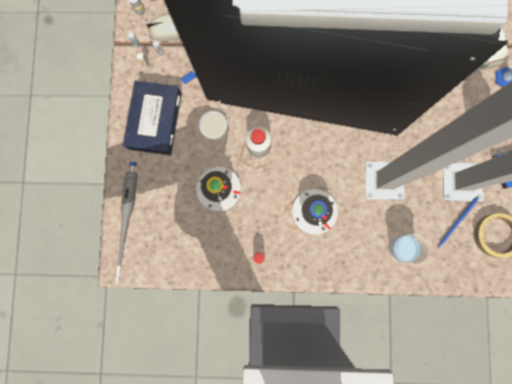

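The blue lens is at about (317,210) in top and (285,235) in scene; the yellow one is at (217,187) and (242,175). I'll enlarge the blue one in both views.

```bash
python3 - <<'E'
import cv2,numpy as np
a=np.load("top.npz")["F"][180:240,285:350];b=np.load("scene.npz")["F"][210:275,250:315]
c=np.hstack([cv2.resize(a,(400,int(60*400/65)),interpolation=cv2.INTER_CUBIC)[:369],cv2.resize(b,(400,400),interpolation=cv2.INTER_CUBIC)[:369]])
cv2.imwrite("pics/crop0.png",c)
E
```

```text
(no output)
```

View pics/crop0.png

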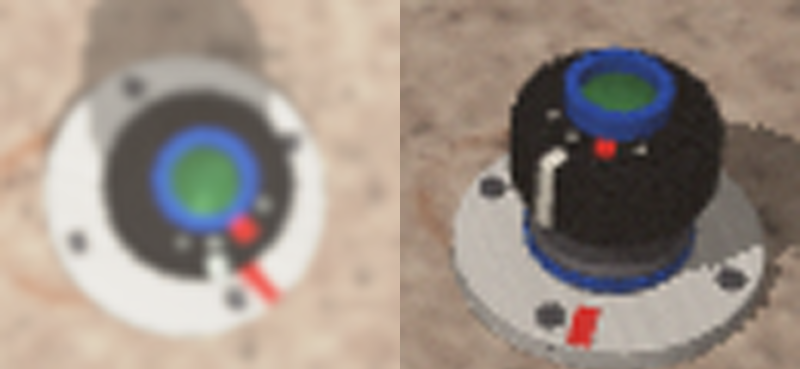

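```bash
cat >h.py <<'E'
import numpy as np
def ray(n,u,v):
    d=np.load(f"{n}.npz");T=d["T"];r=np.linalg.inv(d["K"])@[u,v,1];r=T[:3,:3]@(r*[1,-1,-1]);return T[:3,3],r/np.linalg.norm(r)
def onz(n,u,v,z):
    o,r=ray(n,u,v);return (o+r*(z-o[2])/r[2])[:2]
def tri(p,q):
    o,r=ray("top",*p);a,b=ray("scene",*q);s=np.linalg.lstsq(np.c_[r,-b],a-o,rcond=None)[0];x,y=o+r*s[0],a+b*s[1];return (x+y)/2,np.linalg.norm(x-y)
s=400/65
T=lambda u,v:(285+(u+.5)/s-.5,180+(v+.5)/s-.5)
S=lambda u,v:(250+(u-400+.5)/s-.5,210+(v+.5)/s-.5)
E
python3 - <<'E'
from h import *
print("rim",tri(T(206,182),S(620,85)));print("red",tri(T(245,230),S(605,149)));print("flangered",tri(T(262,284),S(583,327)))
print("rim z74",onz("top",*T(206,182),74),onz("scene",*S(620,85),74))
print("flange c z10",onz("top",*T(184,195),10),onz("scene",*S(608,240),10))
c=tri(T(206,182),S(620,85))[0][:2]
for n,f,P in(("top",T,dict(d0=(183,243),d1=(215,243),red=(245,230),d3=(265,205),fl=(262,284),ptr=(217,265))),("scene",S,dict(d0=(553,115),d1=(572,137),red=(605,149),d3=(642,150),fl=(583,327),ptr=(553,157)))):
    cc=onz(n,*(f(206,182) if n=="top" else f(620,85)),74)
    for k,p in P.items():
        q=onz(n,*f(*p),dict(fl=10,ptr=62).get(k,66))-cc;print(n,k,np.hypot(*q).round(1),np.degrees(np.arctan2(q[1],q[0])).round(1))
print("yellow",tri((215.5,185),(242,162)), onz("top",215.5,185,74))
E
```

```text
rim (array([487.61008806,   9.28248117,  74.25241341]), np.float64(0.7608468500350747))
red (array([472.10866069,  -4.4382953 ,  66.47535414]), np.float64(0.030683913868039116))
flangered (array([456.73950742, -17.83372174,  10.90706503]), np.float64(0.03862767497761848))
rim z74 [487.31510496   9.47054566] [488.14888046   9.33181252]
flange c z10 [487.9052721    9.74645418] [487.02074496   8.38260858]
top d0 21.0 161.6
top d1 20.1 -168.5
top red 20.6 -137.3
top d3 21.7 -107.9
top fl 41.0 -138.0
top ptr 27.3 -169.0
scene d0 20.8 158.7
scene d1 21.0 -170.3
scene red 20.6 -139.6
scene d3 21.1 -108.8
scene fl 40.7 -139.4
scene ptr 28.3 -171.9
yellow (array([533.67784917, 220.79171385,  75.47701384]), np.float64(0.9659756716204863)) [533.47120255 221.23749234]
```

Blue lens axis is at (487.6, 9.2), red mark at about -138.5° and pointer at about -170°. So the ring is at click 0.52 and needs +30° CCW. Moving over it at height, with no turn.

Call:
servo_tool(commands=[[[0,0.0228,0.0225,0,0,0,0],[0,0.0228,0.0225,0,0,0,0],[0,0.0228,0.0225,0,0,0,0],[0,0.0228,0.0225,0,0,0,0],[0,0.0228,0.0225,0,0,0,0],[0,0.0228,0.0225,0,0,0,0],[0,0.0228,0.0225,0,0,0,0],[0,0.0228,0.0225,0,0,0,0],[0,0.0228,0.0225,0,0,0,0],[0,0.0228,0.0225,0,0,0,0]]])

```text
clock: 0.93
position: [350.2, 297.3, 231.1]
ee_rot: [0.985, -0.172, -0.0, 0.0]
contact_force: [1.1, 0.6, -0.5]
gripper_width: 85.6
grasp_force: 0.0
```

Call:
servo_tool(commands=[[[0,0.0228,0.0225,0,0,0,0],[0,0.0228,0.0225,0,0,0,0],[0,0.0228,0.0225,0,0,0,0],[0,0.0228,0.0225,0,0,0,0],[0,0.0228,0.0225,0,0,0,0],[0,0.0228,0.0225,0,0,0,0],[0,0.0228,0.0225,0,0,0,0],[0,0.0228,0.0225,0,0,0,0],[0,0.0228,0.0225,0,0,0,0],[0,0.0228,0.0225,0,0,0,0]]])

```text
clock: 1.77
position: [488.4, 8.4, 231.1]
ee_rot: [0.985, -0.172, -0.0, 0.0]
contact_force: [0.5, 0.3, -0.0]
gripper_width: 85.5
grasp_force: 0.0
```

Call:
servo_tool(commands=[[[0,0,0,0,0,0,0],[0,0,0,0,0,0,0],[0,0,0,0,0,0,0]]])

```text
clock: 2.02
position: [487.9, 10.0, 230.9]
ee_rot: [0.985, -0.172, -0.001, 0.0]
contact_force: [-0.3, -0.6, -0.5]
gripper_width: 85.1
grasp_force: 0.0
```

Call:
servo_tool(commands=[[[0,0,0,0.028,0,0,0],[0,0,0,0.028,0,0,0],[0,0,0,0.028,0,0,0],[0,0,0,0.028,0,0,0],[0,0,0,0.028,0,0,0],[0,0,0,0,0,0,0],[0,0,0,0,0,0,0]]])

```text
clock: 2.6
position: [487.4, 10.8, 90.8]
ee_rot: [0.985, -0.171, -0.001, 0.001]
contact_force: [-0.1, -0.9, 0.1]
gripper_width: 85.2
grasp_force: 0.0
```

```bash
python3 - <<'E'
from bench import arm,cams
import cv2,numpy as np
f=[cams.get_image(n)["frame"] for n in("scene","top")]
a=cv2.resize(f[0][130:280,210:360],(400,400),interpolation=3);b=cv2.resize(f[1][130:280,240:390],(400,400),interpolation=3)
cv2.imwrite("pics/c1.png",np.hstack([a,b]))
s=arm.read_state();print(s["position"],s["joints"])
E
```

```text
[489.47526933  11.04742118  92.99626924] [ 3.55401913e-01  3.11661938e-01 -5.05847585e-01  8.09664378e-04
 -7.50308865e-01  8.70880240e-01]
```

View pics/c1.png

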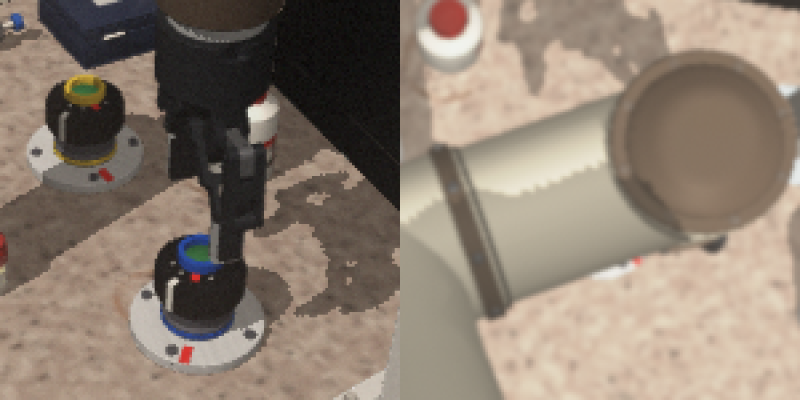

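The gripper hangs over the blue lens, with the front finger tip at about crop (228,258), right of the rim as expected. Descending to TCP z of about 24.

Call:
servo_tool(commands=[[[0,0,0.001,0.01,0,0,0],[0,0,0,0.01,0,0,0],[0,0,0,0.01,0,0,0],[0,0,0,0.01,0,0,0],[0,0,0,0.01,0,0,0],[0,0,0,0.01,0,0,0],[0,0,0,0.007,0,0,0],[0,0,0,0,0,0,0],[0,0,0,0,0,0,0]]])

```text
clock: 3.45
position: [488.7, 9.5, 25.3]
ee_rot: [0.985, -0.172, 0.001, -0.0]
contact_force: [0.7, 0.0, 0.8]
gripper_width: 85.6
grasp_force: 0.0
```

Call:
servo_tool(commands=[[[120,0,0,0,0,0,0],[120,0,0,0,0,0,0],[120,0,0,0,0,0,0],[120,0,0,0,0,0,0],[120,0,0,0,0,0,0],[120,0,0,0,0,0,0]]])

```text
clock: 3.95
position: [488.7, 9.4, 25.7]
ee_rot: [0.985, -0.172, 0.001, -0.0]
contact_force: [-1.3, 0.3, 4.5]
gripper_width: 63.7
grasp_force: 64.8
```

Ring gripped at 64 mm. Turning CCW from above means a negative turn about tool z.

Call:
servo_tool(commands=[[[120,0,0,0,0,0,-4],[120,0,0,0,0,0,-4],[120,0,0,0,0,0,-4],[120,0,0,0,0,0,-4],[120,0,0,0,0,0,-4],[120,0,0,0,0,0,-4],[120,0,0,0,0,0,-4],[120,0,0,0,0,0,-4],[120,0,0,0,0,0,0],[120,0,0,0,0,0,0]]])

```text
clock: 4.78
position: [488.7, 9.8, 25.7]
ee_rot: [0.994, 0.106, 0.001, -0.0]
contact_force: [-1.7, 2.6, 5.8]
gripper_width: 63.7
grasp_force: 64.8
```

```bash
python3 - <<'E'
from bench import arm,cams
import cv2,numpy as np
f=cams.get_image("scene")["frame"]
cv2.imwrite("pics/c2.png",cv2.resize(f[180:280,235:335],(500,500),interpolation=3))
s=arm.read_state();print(s["position"],s["wrist_torque"],s["contact_force"],s["ee_rot"])
E
```

```text
[488.74917082   9.80512143  25.6767778 ] [ 0.87055     0.5996784  -0.06492987] [-2.38267617  2.35661194  6.04184878] [ 9.94336725e-01  1.06267651e-01  1.22360851e-03 -4.07563859e-04]
```

View pics/c2.png

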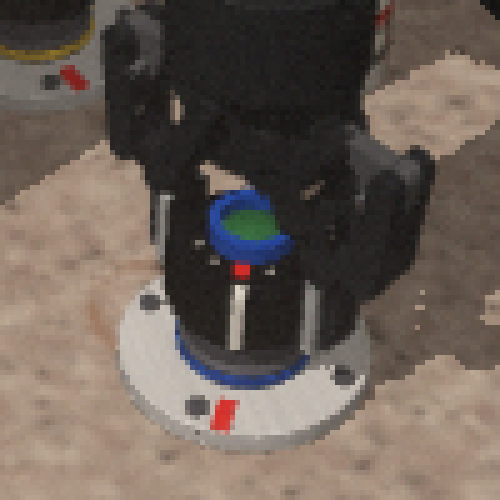

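The pointer at (240,310) now sits right under the red mark at (242,270). Opening and lifting clear.

Call:
servo_tool(commands=[[[0,0,0,0,0,0,0],[0,0,0,0,0,0,0],[0,0,0,0,0,0,0],[0,0,0,0,0,0,0],[0,0,0,0,0,0,0],[0,0,0,0,0,0,0],[0,0,0,0,0,0,0],[0,0,0,0,0,0,0]]])

```text
clock: 5.5
position: [487.9, 9.1, 24.2]
ee_rot: [0.994, 0.106, -0.0, 0.0]
contact_force: [-0.5, -0.2, 0.4]
gripper_width: 85.4
grasp_force: 0.0
```

Call:
servo_tool(commands=[[[0,0,0,-0.01,0,0,0],[0,0,0,-0.015,0,0,0],[0,0,0,-0.02,0,0,0],[0,0,0,-0.02,0,0,0],[0,0,0,-0.02,0,0,0],[0,0,0,-0.02,0,0,0],[0,0,0,-0.02,0,0,0],[0,0,0,-0.02,0,0,0],[0,0,0,0,0,0,0],[0,0,0,0,0,0,0]]])

```text
clock: 6.33
position: [488.4, 9.3, 170.3]
ee_rot: [0.994, 0.106, 0.001, -0.0]
contact_force: [-0.8, 0.2, -1.0]
gripper_width: 85.6
grasp_force: 0.0
```

```bash
python3 - <<'E'
from bench import arm,cams
import cv2,numpy as np
f=cams.get_image("scene")["frame"]
cv2.imwrite("pics/c3.png",cv2.resize(f[140:280,210:350],(560,560),interpolation=3))
E
```

```text
(no output)
```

View pics/c3.png

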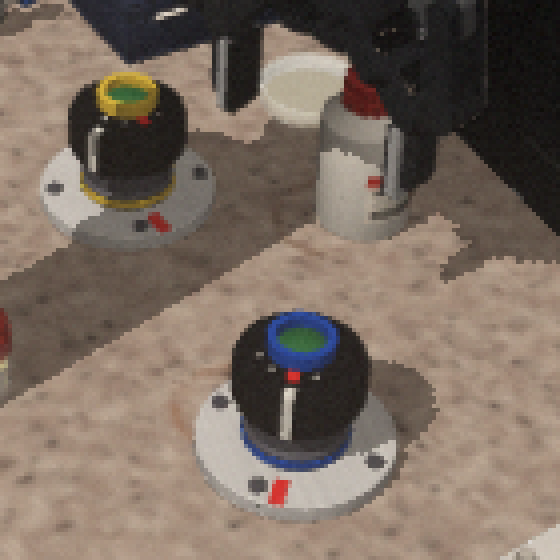

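The blue lens's pointer at (290,412) stays at the red mark at (293,377) after release. The yellow ring is unchanged and the gripper is clear.

```bash
python3 -c "
from bench import ticket
print(ticket.job_done())"
```

```text
the job is handed in; nothing more can be done
None
```

I turned the blue-rimmed lens's ring one click to the red mark and let go of it; the last picture shows the pointer there, the yellow ring unmoved and the gripper clear, and the job is handed in at about 6.4 s (the hand-in gave no verdict).

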